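Set the long housing on the unscrewing stand

TASK

Pick up the longer of the two open aluminium housings and set it down, open side up, on the raised bar of the steel unscrewing stand, centred and lengthwise along the bar so that it lies flat and balanced. Set it down, do not drop it, and leave the shorter housing where it lies.

Things in the scene. Friction and masses are not known exactly. Their poses are not given: they have to be found in the camera images.
- long_housing: The longer of two open, shallow die-cast aluminium housings (rectangular trays with low ribs inside), 150 mm long (its x), 50 mm wide (its y), 18 mm high (its z), side walls 3 mm thick, 0.08 to 0.17 kg. It lies flat on the bench, open side up. Origin: centre of its underside; x runs along its length, z up. The outer long sides are plain and flat, to be pinched across the 50 mm width.
- short_housing: The shorter housing, of the same make: 100 mm long (x), 50 mm wide (y), 18 mm high (z), about 0.08 kg, flat on the bench, open side up. Origin: centre of its underside. It is not to be moved.
- stand_top (a point): Centre of the top face of the unscrewing stand's bar, 100 mm above the bench. The stand is bolted down: a dark base plate 150 x 90 x 10 mm, two short steel posts, and on them a level, flat bar 120 mm long (x) and 40 mm wide (y), 16 mm thick, topped with black rubber, without lips. x runs along the bar, z up. The housing overhangs the bar on all sides when centred (15 mm at each end, 5 mm at each side).
Things that resemble listed ones, but are neither listed nor needed, are in the scene too. What is shaped like the long_housing but blue or green is not meant.

How it is judged:
At the end, for the whole second after the job is handed in: The long housing rests still, open side up, on the bar: centre within 20 mm along and 15 mm across, underside -4 to +6 mm from its top, length within 0.22 rad of the bar's either way round, level within 0.12 rad. The short housing is within 30 mm of its start (x of long_housing in the frame of stand_top between -0.02 and 0.02 m and y of long_housing in the frame of stand_top between -0.015 and 0.015 m and z of long_housing in the frame of stand_top between -0.004 and 0.006 m and angle between the x axis of long_housing and the x axis of stand_top, either way round below 0.22 rad and angle between long_housing's own z axis and vertical below 0.12 rad and linear speed of long_housing below 0.02 m/s and angular speed of long_housing below 0.15 rad/s and distance of short_housing from where it was at the start of the episode below 0.03 m); the robot touches nothing.
It fails at once if the long housing is dropped: it falls out of the fingers faster than 0.7 m/s (a fall of about 25 mm) (contact force between long_housing and the fingers below 0.01 N and linear speed of long_housing above 0.7 m/s).
It fails at once if the short housing is moved by more than 30 mm (distance of short_housing from where it was at the start of the episode above 0.03 m).
It also fails if it takes over 42 s, if anything falls off the work surface, if the arm or the gripper's body presses on something with over 40 N, if the wrist force passes 120 N, or if a joint passes its speed limit or range.

ROBOT

A 6-joint arm with a two-finger parallel gripper is mounted at the origin on the work surface. World frame = base frame: x ahead of the robot, y to its left, z up, the work surface at z = 0. Lengths are in m, angles in rad, forces in N, time in s.
With the tool pointing down it reaches from about 0.275 to 0.975 m from the base axis. Payload 8.4 kg.
Tool frame: the origin (TCP) lies at the very end of the fingers, on their centre line; the grasp point (between the pads) lies 19 mm behind it; z points along the fingers, y is the line along which they close (so a half turn about z gives the same grasp; the last joint's range is limited). The gripper opens to 92 mm and grips with 3 to 60 N. Pads are 20 mm wide; open, the fingers measure 128 mm over their backs; the gripper's body (75 mm by 189 mm) begins 69 mm behind the grasp point.
Start: joints at [-0.002, 0.353, 1.633, -0, 1.155, -0.002], TCP at [0.625, -0, 0.215] pointing down, gripper open.
Joint ranges: [-2.63, 2.63], [-0.92, 2.1], [0.06, 2.66], [-1.3, 4.44], [0, 2.69], [-3.02, 3.02]. Speed limits (rad/s): [2.22, 2.22, 2.79, 3.14, 3.14, 3.14].

INTERFACE

Orientations are given as a unit quaternion [w, x, y, z].
In Python, from rig import r gives the robot as it stands.
- The arm moves only by the tool step_arm, never from a script. Its argument "increments" is a list of rows, each a list of 6 numbers: the shift along the tool's x, y, z in cm, then the turn, a rotation vector about the tool's x, y, z in degrees. In form: [[x, y, z, wx, wy, wz], ...]. A call has exactly 8 rows; each row shifts and turns the commanded pose from where the row before left it, along the tool's axes as they then stand; what a row does not reach is not made up. A row lasts 1/12 s, in which the tool goes at most 41.7 mm and 7.16 degrees, less where a joint would pass 70% of its speed; a pose out of reach is approached as far as the arm can. A call with a gripper value outside its range is refused whole. "fingers" is the closure, from 0 (fully open) to 1 (shut), set as the call begins (left out, the last holds). The fingers move at their own pace and stop on an object; "grip_force" is the grip in N (left out, the last holds). Time passes only in rows, so rows that do not move let the fingers close, or fill a call up. It gives the time, the measured TCP pose, the force, the opening and the grip force at its end, in the units of the state.
- r.get_obs(): the state, without advancing time (a new reading comes with each control period).
- r.grab_frame(name): name is "scene" or "side" or "wrist"; returns the picture (420x560x3 uint8, blue, green, red); there is no depth.
- r.calibration(name): a dict with "intrinsics" (3x3 intrinsics, pixels), "R" (3x3) and "t" (3): a world point X has camera coordinates R X + t; the wrist camera has in their place "T_tool_cam" (4x4, takes a point from camera to tool coordinates, whose origin is the TCP and whose axes are the flange's). Camera axes: x right, y down, z forward; pixel columns grow to the right and rows downward; lengths in m; the calibration is good to about 2 mm. A picture is of the moment at which its call begins: read the wrist's pose just before it. calibration takes no time and is no camera call.
- r.job_done(): hands the job in; it is judged then, once.
The state is a dict: "time_s": time; "q": joint angles; "dq": joint speeds; "effort": joint torques, N m; "tool_pos": TCP position; "eef_rot": TCP orientation; "force": force on the tool from outside, world axes, zero at the start; "torque": the same for the moment, N m; "opening": finger opening in m; "gripper_force": force on a finger pad.
Only numpy, scipy, OpenCV 4.12 (cv2) and the standard library are available. Lean on these libraries where they do the work, as an engineer would, in place of code of your own. Each camera call takes 0.05 s, during which the arm holds its last target. There are 200 camera calls.

## Working session

There is one attempt and no reset: what is moved stays moved. The work goes in short steps, Python scripts to look and compute and a tool call to move; the robot and the scene stay as the last step left them, time stands still between calls to the robot, and variables do not carry over. Pictures are saved under pics/ and viewed, at most 10 in all, crops included, and the job is handed in when it is done.

Besides the shell and the picture viewer there is one more tool, called after "Request:" by a JSON object that holds its "op" and its "data", one argument or row to a line. step_arm: Moves the arm, as the interface text tells. Its arguments: {"type":"object","properties":{"increments":{"type":"array","items":{"type":"array","items":{"type":"number"}}},"fingers":{"type":"number"},"grip_force":{"type":"number"}},"required":["increments"]}

```bash
mkdir -p pics
python3 - <<'E'
from rig import r
import cv2,numpy as np
for n in("scene","side"):
    cv2.imwrite(f"pics/{n}0.png",r.grab_frame(n)); c=r.calibration(n); print(n,np.round(c["intrinsics"],1).tolist(),np.round(-c["R"].T@c["t"],3))
o=r.get_obs();print(o["tool_pos"],o["eef_rot"],o["time_s"])
c=r.calibration("wrist");print(np.round(c["T_tool_cam"],3))
E
```

```text
scene [[468.6, 0.0, 279.9], [0.0, 468.6, 211.5], [0.0, 0.0, 1.0]] [ 1.194 -0.138  0.834]
side [[392.7, 0.0, 279.7], [0.0, 392.7, 205.7], [0.0, 0.0, 1.0]] [0.415 0.519 0.667]
[ 6.24570987e-01 -1.17843576e-05  2.13945954e-01] [-4.33650043e-04  7.07117300e-01  7.07095992e-01 -4.40785501e-04] 0.1
[[-0.    -0.955 -0.297  0.085]
 [ 1.    -0.001  0.001  0.   ]
 [-0.001 -0.297  0.955 -0.17 ]
 [ 0.     0.     0.     1.   ]]
```

View pics/scene0.png

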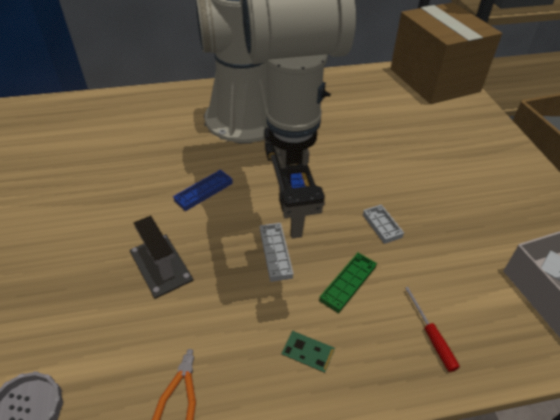

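View pics/side0.png

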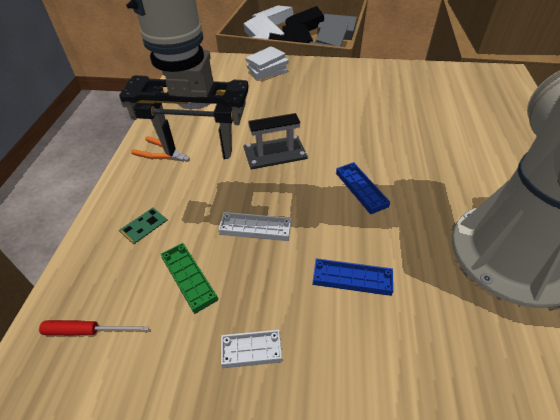

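Scene view: the silver trays are at (277,251), long, and at (383,223), short. The blue (203,190) and green (349,282) trays are ruled out by colour. The stand bar is at (153,238). In the side view the long tray is at (255,226), the short one at (251,348) and the bar at (274,123). I'll enlarge to confirm and read the corners.

Run:
```python
import cv2,numpy as np
s=cv2.imread("pics/scene0.png");d=cv2.imread("pics/side0.png")
up=lambda a:cv2.resize(a,None,fx=5,fy=5,interpolation=cv2.INTER_CUBIC)
cv2.imwrite("pics/a.png",np.hstack([up(s[200:300,120:200]),up(s[200:300,245:305])]))
cv2.imwrite("pics/b.png",up(d[105:245,205:315])[:, :])
b=cv2.resize(d[105:250,205:315],None,fx=4,fy=4,interpolation=cv2.INTER_CUBIC);cv2.imwrite("pics/b.png",b)
```

```text
(no output)
```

View pics/a.png

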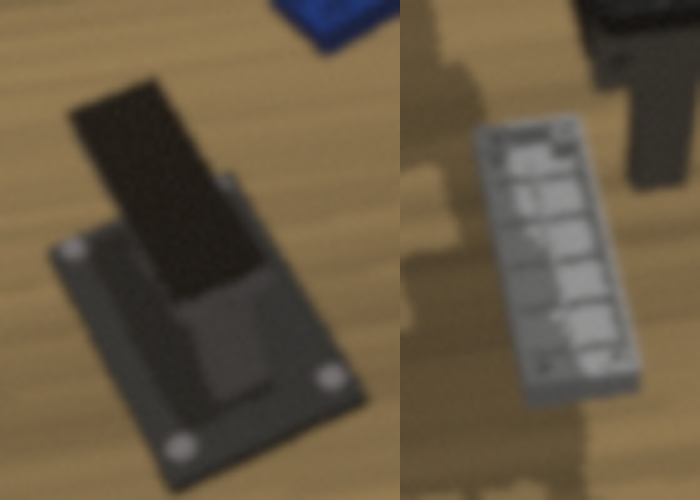

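View pics/b.png

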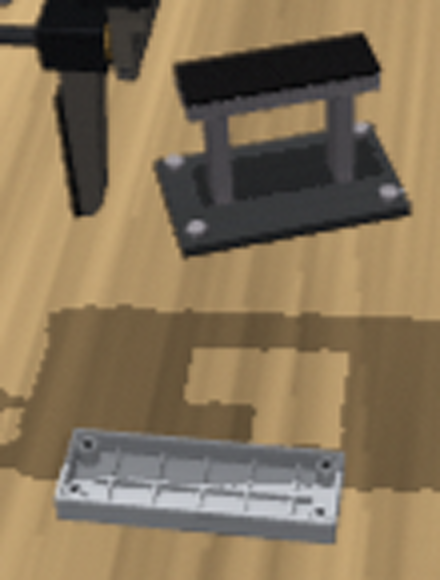

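The crops confirm the silver tray with six cells as the long one. It lies partly in the gripper's shadow. Next I'll intersect the corner pixels at known heights.

```bash
cat > h.py <<'E'
import numpy as np
from rig import r
def proj(n,px,z):
    c=r.calibration(n);R,t=np.array(c["R"]),np.array(c["t"]);o=-R.T@t
    p=np.c_[np.array(px,float),np.ones(len(px))]
    d=(R.T@np.linalg.inv(c["intrinsics"])@p.T).T
    return (o+d*((z-o[2])/d[:,2])[:,None])[:,:2]
def rep(l,P):
    # corners: 0-1 short, 1-2 long, 2-3 short, 3-0 long
    L=(P[2]+P[3]-P[0]-P[1])/2; e=[np.linalg.norm(P[i]-P[(i+1)%4]) for i in range(4)]
    print(l,"ctr",P.mean(0).round(4),"yaw",np.degrees(np.arctan2(L[1],L[0])).round(1)%180,"edges",np.round(e,3))
E
python3 - <<'E'
from h import *
a=lambda p,ox:[(x/5+ox,y/5+200) for x,y in p]
b=lambda p:[(x/4+205,y/4+105) for x,y in p]
rep("bar scene",proj("scene",a([(68,115),(155,78),(270,262),(180,302)],120),.1))
rep("bar side",proj("side",b([(177,65),(190,106),(381,72),(363,34)]),.1))
rep("tray scene",proj("scene",a([(475,128),(580,113),(640,372),(526,388)],165),.018))
rep("tray side",proj("side",b([(73,430),(58,505),(335,528),(345,453)]),.018))
E
```

```text
bar scene ctr [ 0.5278 -0.2646] yaw 22.0 edges [0.039 0.12  0.038 0.119]
bar side ctr [ 0.525  -0.2619] yaw 21.30000000000001 edges [0.042 0.118 0.041 0.117]
tray scene ctr [ 0.5388 -0.01  ] yaw 178.6 edges [0.05  0.152 0.049 0.151]
tray side ctr [ 0.5375 -0.0067] yaw 179.5 edges [0.053 0.147 0.052 0.151]
```

Request:
{"op": "step_arm", "data": {
  "increments": [
    [0,0,1,0,0,7],
    [0,0,1,0,0,7],
    [0,0,1,0,0,7],
    [0,0,1,0,0,7],
    [0,0,1,0,0,7],
    [0,0,1,0,0,7],
    [0,0,1,0,0,7],
    [0,0,1,0,0,7]
  ],
  "fingers": 0
}}

```text
time_s: 0.77
tool_pos: [0.6247, -0.0, 0.1337]
eef_rot: [-0.0, 0.957, 0.289, -0.0]
force: [-0.3, -0.7, -0.8]
opening: 0.0916
gripper_force: 0.0
```

Request:
{"op": "step_arm", "data": {
  "increments": [
    [0,0,0,0,0,7],
    [0,0,0,0,0,7],
    [0,0,0,0,0,7],
    [0,0,0,0,0,7],
    [0,0,0,0,0,7],
    [-2.9,0.3,0,0,0,0],
    [-2.9,0.3,0,0,0,0],
    [-2.9,0.2,0,0,0,0]
  ]
}}

```text
time_s: 1.43
tool_pos: [0.5365, -0.0066, 0.1339]
eef_rot: [0.0, 1.0, -0.009, -0.001]
force: [-0.3, 0.2, 0.3]
opening: 0.0916
gripper_force: 0.0
```

```bash
cat >> h.py <<'E'
from scipy.spatial.transform import Rotation as Ro
def tool():
    o=r.get_obs();q=o["eef_rot"];M=Ro.from_quat([*q[1:],q[0]]).as_matrix()
    return np.array(o["tool_pos"]),M,o
def go(xy,yaw,z):
    p,M,o=tool();d=M.T@(np.r_[xy,z]-p)*100
    y=np.degrees(np.arctan2(M[1,0],M[0,0]))
    print("t",o["time_s"],"pos",p.round(4),"yaw",y.round(2),"toolz",M[:,2].round(3),"delta cm",d.round(2),"wz",round(-((yaw-y+90)%180-90),2),"F",np.round(o["force"],1),"open",o["opening"])
E
python3 - <<'E'
from h import *
import cv2
go([.538,-.008],-1,.003)
cv2.imwrite("pics/w1.png",r.grab_frame("wrist"))
E
```

```text
t 1.4333 pos [ 0.5365 -0.0066  0.1339] yaw -1.0 toolz [-0.001 -0.    -1.   ] delta cm [ 0.17  0.14 13.09] wz 0.0 F [-0.3  0.2  0.3] open 0.0916036542645206
```

View pics/w1.png

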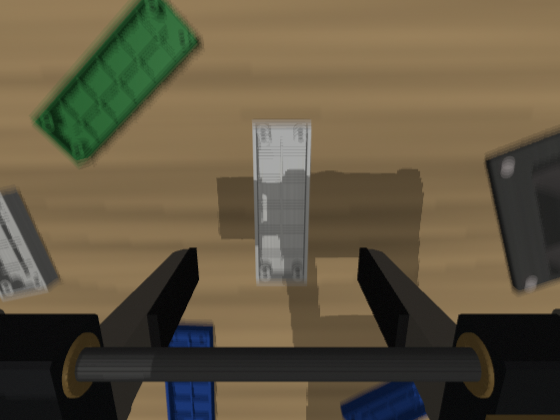

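The wrist view shows the long tray, outer rim corners at about (252,121), (311,121), (308,284) and (256,284), between the fingers. I'll measure it from here.

Run:
```python
from h import *
p,M,o=tool();c=r.calibration("wrist");T=np.array(c["T_tool_cam"]);Rc=M@T[:3,:3];oc=p+M@T[:3,3]
px=np.array([(252,121,1),(311,121,1),(308,284,1),(256,284,1)],float)
d=(Rc@np.linalg.inv(c["intrinsics"])@px.T).T
P=(oc+d*((.018-oc[2])/d[:,2])[:,None])[:,:2];rep("wrist",P)
go([.538,-.008],-1,.003)
```

```text
wrist ctr [ 0.5273 -0.0099] yaw 179.4 edges [0.049 0.155 0.051 0.155]
t 1.4833 pos [ 0.53   -0.0067  0.1331] yaw -1.0 toolz [-0.007 -0.    -1.   ] delta cm [ 0.89  0.11 13.01] wz -0.0 F [-5.5 -0.3 -1.5] open 0.0918078152705307
```

Request:
{"op": "step_arm", "data": {
  "increments": [
    [0,0,0,0,0,0],
    [0,0.1,1,0,0,0],
    [0,0.1,2,0,0,0],
    [0,0,3,0,0,0],
    [0,0,3,0,0,0],
    [0,0,2,0,0,0],
    [0,0,1,0,0,0],
    [0,0,0,0,0,0]
  ]
}}

```text
time_s: 2.15
tool_pos: [0.5371, -0.0085, 0.0119]
eef_rot: [-0.0, 1.0, -0.009, -0.002]
force: [-1.2, 0.1, -0.4]
opening: 0.092
gripper_force: 0.0
```

Run:
```python
from h import *
go([.537,-.0085],-.8,.004)
```

```text
t 2.15 pos [ 0.5371 -0.0085  0.0119] yaw -1.0 toolz [-0.004  0.    -1.   ] delta cm [-0.    0.    0.79] wz -0.2 F [-1.2  0.1 -0.4] open 0.09202312679533123
```

Request:
{"op": "step_arm", "data": {
  "increments": [
    [0,0,0.3,0,0,0],
    [0,0,0.3,0,0,0],
    [0,0,0.2,0,0,0],
    [0,0,0,0,0,0],
    [0,0,0,0,0,0],
    [0,0,0,0,0,0],
    [0,0,0,0,0,0],
    [0,0,0,0,0,0]
  ]
}}

```text
time_s: 2.82
tool_pos: [0.538, -0.0085, 0.0069]
eef_rot: [0.0, 1.0, -0.009, 0.0]
force: [0.3, 0.5, 0.1]
opening: 0.092
gripper_force: 0.0
```

Request:
{"op": "step_arm", "data": {
  "increments": [
    [0,0,0,0,0,0],
    [0,0,0,0,0,0],
    [0,0,0,0,0,0],
    [0,0,0,0,0,0],
    [0,0,0,0,0,0],
    [0,0,0,0,0,0],
    [0,0,0,0,0,0],
    [0,0,0,0,0,0]
  ],
  "fingers": 1,
  "grip_force": 30
}}

```text
time_s: 3.48
tool_pos: [0.5378, -0.0085, 0.0066]
eef_rot: [0.0, 1.0, -0.009, -0.0]
force: [0.1, -0.7, -0.2]
opening: 0.0494
gripper_force: 30.0
```

Request:
{"op": "step_arm", "data": {
  "increments": [
    [0,0,0,0,0,0],
    [0,0,0,0,0,0],
    [0,0,-0.3,0,0,0],
    [0,0,-0.7,0,0,0],
    [0,0,-1,0,0,0],
    [0,0,-1,0,0,0],
    [0,0,-1,0,0,0],
    [0,0,-1,0,0,0]
  ]
}}

```text
time_s: 4.15
tool_pos: [0.5382, -0.0085, 0.0581]
eef_rot: [0.0, 1.0, -0.009, 0.0]
force: [0.1, -1.1, -0.9]
opening: 0.0497
gripper_force: 30.0
```

Request:
{"op": "step_arm", "data": {
  "increments": [
    [0,0,-1,0,0,0],
    [0,0,-1.5,0,0,-2.6],
    [0,0,-2,0,0,-5],
    [0,0,-2,0,0,-5],
    [0,0,-1.5,0,0,-5],
    [0,0,-1,0,0,-3],
    [0,0,-0.5,0,0,-2],
    [0,0,0,0,0,0]
  ]
}}

```text
time_s: 4.82
tool_pos: [0.5387, -0.0085, 0.1537]
eef_rot: [0.0, 0.982, 0.188, 0.001]
force: [0.3, -0.1, -1.3]
opening: 0.05
gripper_force: 30.0
```

Run:
```python
from h import *
import cv2
go([.5265,-.263],21.6,.1066)
cv2.imwrite("pics/s2.png",cv2.resize(r.grab_frame("side")[20:280,90:390],None,fx=2.2,fy=2.2,interpolation=cv2.INTER_CUBIC))
```

```text
t 4.8167 pos [ 0.5387 -0.0085  0.1537] yaw 21.69 toolz [ 0.003 -0.    -1.   ] delta cm [-10.55  23.19   4.71] wz 0.09 F [ 0.3 -0.1 -1.3] open 0.0499926238322353
```

View pics/s2.png

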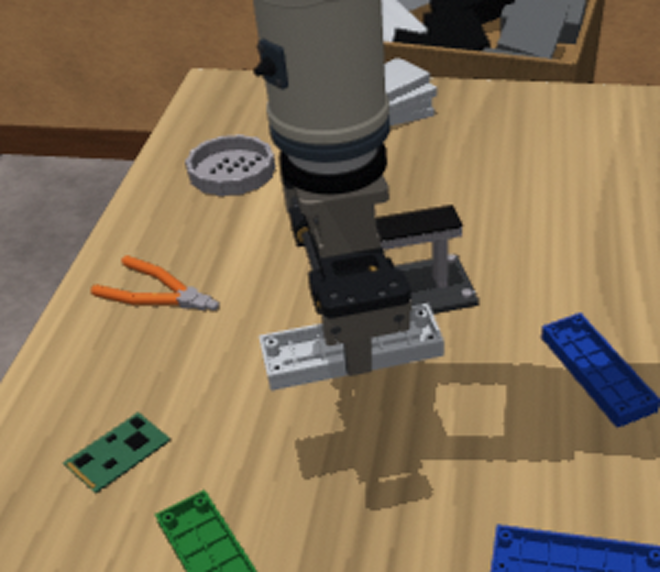

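The tray is held level and gripped near mid-length (finger at x≈357, tray ends at 265 and 443). Next I carry it over the bar.

Request:
{"op": "step_arm", "data": {
  "increments": [
    [-0.4,0.9,0,0,0,0],
    [-0.8,1.8,0,0,0,0],
    [-1.1,2.4,0,0,0,0],
    [-1.1,2.4,0,0,0,0],
    [-1.1,2.4,0,0,0,0],
    [-1.1,2.4,0,0,0,0],
    [-1.1,2.4,0,0,0,0],
    [-1.1,2.4,0,0,0,0]
  ]
}}

```text
time_s: 5.53
tool_pos: [0.5273, -0.1979, 0.1509]
eef_rot: [-0.0, 0.982, 0.187, -0.001]
force: [-0.4, -0.1, -0.6]
opening: 0.0498
gripper_force: 30.0
```

Request:
{"op": "step_arm", "data": {
  "increments": [
    [-1.1,2.4,0,0,0,0],
    [-0.8,1.8,0,0,0,0],
    [-0.5,1.2,0,0,0,0],
    [-0.3,0.7,0,0,0,0],
    [0,0,0,0,0,0],
    [0,0,0,0,0,0],
    [0,0,0,0,0,0],
    [0,0,0,0,0,0]
  ]
}}

```text
time_s: 6.2
tool_pos: [0.5257, -0.2618, 0.1515]
eef_rot: [-0.0, 0.982, 0.188, -0.0]
force: [-0.6, -0.4, -1.0]
opening: 0.0497
gripper_force: 30.0
```

Run:
```python
from h import *
import cv2
go([.5265,-.263],21.6,.1066)
f=lambda n:r.grab_frame(n)
a=cv2.resize(f("side")[80:190,200:340],None,fx=2.8,fy=2.8,interpolation=cv2.INTER_CUBIC)
b=cv2.resize(f("scene")[180:290,80:220],None,fx=2.8,fy=2.8,interpolation=cv2.INTER_CUBIC)
cv2.imwrite("pics/s3.png",np.hstack([a,b]))
```

```text
t 6.2 pos [ 0.5257 -0.2618  0.1515] yaw 21.65 toolz [-0.  0. -1.] delta cm [0.03 0.14 4.49] wz 0.05 F [-0.6 -0.4 -1. ] open 0.04971999690500055
```

View pics/s3.png

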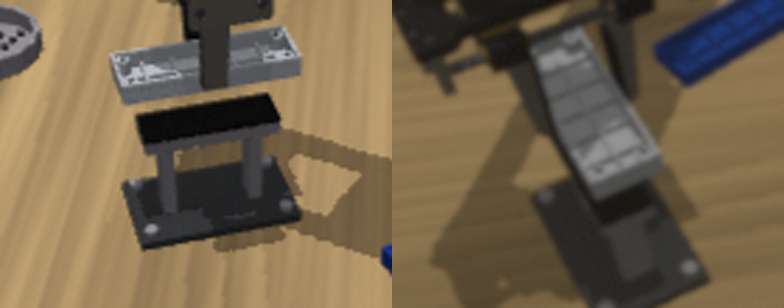

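The tray is aligned above the bar in both views. I'll lower it to about 4 mm above, then the rest slowly.

Request:
{"op": "step_arm", "data": {
  "increments": [
    [0,0.1,0.4,0,0,0],
    [0,0,0.7,0,0,0],
    [0,0,0.9,0,0,0],
    [0,0,0.9,0,0,0],
    [0,0,0.7,0,0,0],
    [0,0,0.4,0,0,0],
    [0,0,0,0,0,0],
    [0,0,0,0,0,0]
  ]
}}

```text
time_s: 6.97
tool_pos: [0.5258, -0.2637, 0.1112]
eef_rot: [-0.0, 0.982, 0.187, -0.0]
force: [-0.3, 0.6, -0.6]
opening: 0.0497
gripper_force: 30.0
```

Request:
{"op": "step_arm", "data": {
  "increments": [
    [0,0,0.05,0,0,0],
    [0,0,0.05,0,0,0],
    [0,0,0.05,0,0,0],
    [0,0,0.05,0,0,0],
    [0,0,0.05,0,0,0],
    [0,0,0,0,0,0],
    [0,0,0,0,0,0],
    [0,0,0,0,0,0]
  ]
}}

```text
time_s: 7.63
tool_pos: [0.526, -0.2638, 0.1091]
eef_rot: [0.0, 0.982, 0.187, 0.0]
force: [-0.7, 0.5, -0.3]
opening: 0.0497
gripper_force: 30.0
```

Request:
{"op": "step_arm", "data": {
  "increments": [
    [0,0,0.05,0,0,0],
    [0,0,0.05,0,0,0],
    [0,0,0.05,0,0,0],
    [0,0,0.05,0,0,0],
    [0,0,0,0,0,0],
    [0,0,0,0,0,0],
    [0,0,0,0,0,0],
    [0,0,0,0,0,0]
  ]
}}

```text
time_s: 8.3
tool_pos: [0.526, -0.2638, 0.1071]
eef_rot: [0.0, 0.982, 0.187, 0.0]
force: [0.1, -0.0, -0.4]
opening: 0.0496
gripper_force: 30.0
```

Request:
{"op": "step_arm", "data": {
  "increments": [
    [0,0,0.05,0,0,0],
    [0,0,0.05,0,0,0],
    [0,0,0,0,0,0],
    [0,0,0,0,0,0],
    [0,0,0,0,0,0],
    [0,0,0,0,0,0],
    [0,0,0,0,0,0],
    [0,0,0,0,0,0]
  ]
}}

```text
time_s: 8.97
tool_pos: [0.5261, -0.2638, 0.1065]
eef_rot: [0.0, 0.982, 0.187, 0.0]
force: [-0.9, 0.3, 5.2]
opening: 0.0496
gripper_force: 30.0
```

Contact at the expected height (5 N up). Releasing.

Request:
{"op": "step_arm", "data": {
  "increments": [
    [0,0,0,0,0,0],
    [0,0,0,0,0,0],
    [0,0,0,0,0,0],
    [0,0,0,0,0,0],
    [0,0,0,0,0,0],
    [0,0,0,0,0,0],
    [0,0,0,0,0,0],
    [0,0,0,0,0,0]
  ],
  "fingers": 0.2,
  "grip_force": 5
}}

```text
time_s: 9.63
tool_pos: [0.526, -0.2638, 0.106]
eef_rot: [-0.0, 0.982, 0.187, -0.0]
force: [-0.6, -0.6, -0.5]
opening: 0.074
gripper_force: 0.0
```

Request:
{"op": "step_arm", "data": {
  "increments": [
    [0,0,-0.2,0,0,0],
    [0,0,-0.5,0,0,0],
    [0,0,-1,0,0,0],
    [0,0,-1.5,0,0,0],
    [0,0,-2,0,0,0],
    [0,0,-2,0,0,0],
    [0,0,-2,0,0,0],
    [0,0,-1,0,0,0]
  ]
}}

```text
time_s: 10.3
tool_pos: [0.5271, -0.2643, 0.2116]
eef_rot: [0.001, 0.982, 0.187, 0.002]
force: [0.5, -0.4, 0.3]
opening: 0.0731
gripper_force: 0.0
```

Run:
```python
from h import *
import cv2
go([.5265,-.263],21.6,.1066)
f=lambda n:r.grab_frame(n)
a=cv2.resize(f("side")[80:190,200:340],None,fx=2.8,fy=2.8,interpolation=cv2.INTER_CUBIC)
b=cv2.resize(f("scene")[180:290,80:220],None,fx=2.8,fy=2.8,interpolation=cv2.INTER_CUBIC)
cv2.imwrite("pics/s4.png",np.hstack([a,b]))
```

```text
t 10.3 pos [ 0.5271 -0.2643  0.2116] yaw 21.6 toolz [ 0.004 -0.002 -1.   ] delta cm [-0.04 -0.18 10.5 ] wz -0.0 F [ 0.5 -0.4  0.3] open 0.07311690350656017
```

View pics/s4.png

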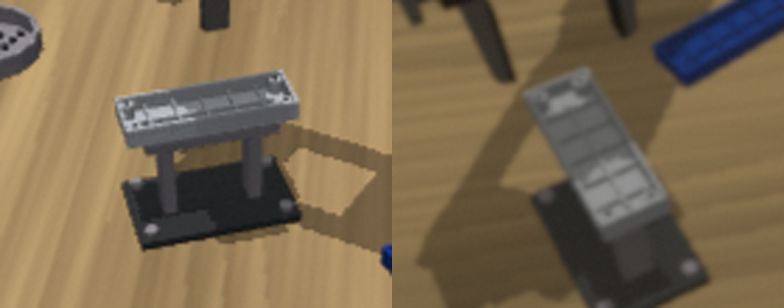

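The tray lies level on the bar with the fingers clear. In the side half of the crop its rim corners are at (116,100), (126,136), (300,104) and (288,70). I'll run a quick numeric check and hand in if it is good.

Run:
```python
from h import *
P=proj("side",[(x/2.8+200,y/2.8+80) for x,y in [(116,100),(126,136),(300,104),(288,70)]],.118)
rep("tray",P); e=P.mean(0)-[.525,-.262]; print(e)
if np.linalg.norm(e)<.01: print(r.job_done())
```

```text
tray ctr [ 0.5246 -0.2599] yaw 22.19999999999999 edges [0.052 0.151 0.052 0.154]
[-0.00040287  0.00205142]
the job is handed in; nothing more can be done
None
```

The long housing lies flat, open side up, on the stand's bar, about 2 mm off centre and within 1° of the bar's direction by the side camera; the short housing was not touched, and the job is handed in, though no verdict came back.

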